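Clear the pastry board and roll the pin into its rest

ROBOT

A 6-joint arm with a two-finger parallel gripper is mounted at the origin on the work surface; the furniture and walls round the work are solid. World frame = base frame: x ahead of the robot, y to its left, z up, the work surface at z = 0. Lengths are in mm, angles in rad, forces in N, time in s.
With the tool pointing down it reaches from about 275 to 850 mm from the base axis. Payload 5.2 kg.
Tool frame: the origin (TCP) lies on the centre line of the jaws, within the pads' length; the fingertips stand 14 mm ahead of it and the grasp point (between the pads) lies 5 mm behind it; z points along the fingers, y is the line along which they close (so a half turn about z gives the same grasp; the last joint's range is limited). The gripper opens to 85 mm and grips with 20 to 120 N. Pads are 22 mm wide; open, the fingers measure 114 mm over their backs; the gripper's body (76 mm by 85 mm) begins 54 mm behind the grasp point. The pads swing forward as they close: fully open they stand 13 mm farther back than shut.
Start: joints at [-1.485, 0.259, 1.535, -0, 1.348, -0.203], TCP at [156.662, -527.221, 245.31] pointing down, gripper open.
Joint ranges: [-3.14, 3.14], [-0.91, 2.08], [0.19, 2.58], [-1.22, 4.36], [0.22, 2.71], [-3.12, 3.12]. Speed limits (rad/s): [2.57, 2.57, 3.14, 3.14, 3.14, 3.14].

INTERFACE

Orientations are given as a 3x3 rotation matrix whose columns are the frame's x, y, z axes.
In Python, from bench import ctrl gives the robot as it stands.
- The arm moves only by the shell command python3 -m creep 'ROWS' [FORCE]. ROWS is JSON, a list that holds one entry, the list of rows, each a list of 7 numbers: the turn, a rotation vector about the tool's x, y, z in degrees, then the shift along the tool's x, y, z in mm, then the finger opening in mm, from 0 to 85.4. In form: [[[ax, ay, az, x, y, z, jaw], ...]]. A call has 1 to 20 rows; each row is the pose to reach, as a shift and turn from the pose commanded when the call began, along the tool's axes at that moment; what a row does not reach only later rows make up. A row lasts 1/12 s, in which the tool goes at most 41.7 mm and 7.16 degrees, less where a joint would pass 70% of its speed; a pose out of reach is approached as far as the arm can. A call with a gripper value outside its range is refused whole. The fingers move at their own pace and stop on an object; FORCE is the grip in N (left out, the last holds). Time passes only in rows, so rows that repeat a pose let the fingers close. It gives the time, the measured TCP pose, the force, the opening and the grip force at its end, in the units of the state.
- ctrl.state(): the state, without advancing time (a new reading comes with each control period).
- ctrl.camera(name): name is "scene" or "top" or "wrist"; returns the picture (480x640x3 uint8, red, green, blue); there is no depth.
- ctrl.camera_model(name): a dict with "K" (3x3 intrinsics, pixels), "world_from_camera" (4x4, takes a point from camera to world coordinates). Camera axes: x right, y up, looking along -z (the intrinsics and any distortion apply to the point x, -y, -z); pixel columns grow to the right and rows downward; lengths in mm; the calibration is good to about 2 mm. A picture is of the moment at which its call begins: read the wrist's pose just before it. camera_model takes no time and is no camera call; for the wrist camera it gives the pose at the moment of the call.
- ctrl.close_job(): hands the job in; it is judged then, once.
The state is a dict: "time": time; "q": joint angles; "joint_velocities": joint speeds; "joint_torque": joint torques, N m; "position": TCP position; "orientation": TCP orientation; "force": force on the tool from outside, world axes, zero at the start; "torque": the same for the moment, N m; "grip_width": finger opening in mm; "gripper_force": force on a finger pad.
Only numpy, scipy, OpenCV 4.12 (cv2) and the standard library are available. Lean on these libraries where they do the work, as an engineer would, in place of code of your own. Each camera call takes 0.05 s, during which the arm holds its last target. There are 200 camera calls.

TASK

Put the rolling pin away without picking anything up. First push the food tin, upright, to the back of the pastry board (the side away from the robot), still wholly on it but fully out of the pin's path; then roll - do not drag - the pin across the board, pushing it from behind with the fingertips, just above the height of its axis, until it drops into the rest groove at the other end, and leave it lying there. Never lift the tin or the pin, push the tin gently, do not let the pin strike it, and leave everything else where it stands.

Things in the scene. Friction and masses are not known exactly. Their poses are not given: they have to be found in the camera images.
- board: fixed pastry board, pale wood, 360 (x) x 500 (y) x 24 mm thick. Origin: centre of its underside, on the worktop. x points away from the robot (to the back of the board), y to the left, z up. Flat top at z = 24 mm. A rest groove, 40 mm wide, 12 mm deep, runs along x over the whole board, centred at y = -185 mm; its floor is dark wood.
- pin_rest (a point): point in the groove where the middle of the pin's axis comes to lie when the pin rests in the groove: board frame (-48, -185, 46.4) mm; axes as the board's. The pin sinks 7.6 mm into the groove and touches both its edges, so a slow pin stays in it; it takes about 0.9 times the pin's weight, sideways, to get it out again.
- pin: loose wooden rolling pin, floured, smooth (friction about 0.28), 0.45 kg. Origin: its middle, on its axis; x along the axis. Barrel 60 mm across, 160 long; 240 overall with handles. Starts at the left of the board, axis nearly along the board's x, 54 mm above the worktop. Fingertips behind it, level with the axis to 12 mm above it, roll it (it coasts 1 cm); nearer its top they wedge it.
- tin: loose small food tin (white and blue label) standing upright on the board, in the path of the pin, 57 mm across, 72 mm tall, about 0.18 kg. Origin: centre of its underside, z up.
- spice: bystander: spice jar with a black lid, 44 mm across, 105 mm tall; origin under its centre
- cup: bystander: grey cup, 74 mm across, 98 mm tall; origin under its centre
- mug: bystander: dark and cream mug, 80 mm across, 94 mm tall; origin under its centre
- bowl: bystander: white bowl, 150 mm across, 60 mm tall; origin under its centre
- cutter: bystander: steel ring-shaped pastry cutter, 68 mm across, 35 mm tall; origin under its centre
There are look-alikes about, which are no part of the job. What is meant by the pin is not yellow, and is the larger of those in its own colour.

How it is judged:
By the outcome, as a careful person would: the job done as asked, in the order asked, and still so for the second after the job is handed in, with the robot touching nothing.
It also fails if it takes over 61 s, if anything falls off the work surface, if the arm or the gripper's body presses on something with over 40 N, if the wrist force passes 120 N, or if a joint passes its speed limit or range.

## Working session

There is one attempt and no reset: what is moved stays moved. The work goes in short steps, Python scripts to look and compute and a shell command to move; the robot and the scene stay as the last step left them, time stands still between calls to the robot, and variables do not carry over. Pictures are saved under pics/ and viewed, at most 10 in all, crops included, and the job is handed in when it is done.

```bash
mkdir -p pics; cat > h.py <<'E'
import numpy as np, cv2
from bench import ctrl
def snap(n,f):
    im=ctrl.camera(n); cv2.imwrite('pics/'+f,im[:,:,::-1]); return im
def back(n,u,v,z,dist=True):
    m=ctrl.camera_model(n);K=np.array(m['K']);T=np.array(m['world_from_camera'])
    d=m.get('dist',m.get('distortion'))
    p=cv2.undistortPoints(np.array([[[u,v]]],float),K,None if d is None else np.array(d,float))[0,0]
    r=T[:3,:3]@np.array([p[0],-p[1],-1]);o=T[:3,3]
    return o+r*(z-o[2])/r[2]
def proj(n,P):
    m=ctrl.camera_model(n);K=np.array(m['K']);T=np.array(m['world_from_camera'])
    d=m.get('dist',m.get('distortion'))
    c=(np.atleast_2d(P)-T[:3,3])@T[:3,:3]; c=c*[1,-1,-1]
    return cv2.projectPoints(c.astype(float),np.zeros(3),np.zeros(3),K,None if d is None else np.array(d,float))[0][:,0]
E
python3 - <<'E'
from h import *
snap('top','top0.png');snap('scene','scene0.png')
for n in('top','scene'):
    m=ctrl.camera_model(n);print({k:np.round(v,3).tolist() if k!='name' else v for k,v in m.items() if not isinstance(v,str)})
s=ctrl.state();print(s['time'],np.round(s['orientation'],3))
E
```

```text
{'K': [[617.283, 0.0, 327.329], [0.0, 617.283, 239.309], [0.0, 0.0, 1.0]], 'world_from_camera': [[-0.013, 0.997, -0.07, 309.461], [-1.0, -0.013, 0.005, -94.977], [0.004, 0.07, 0.998, 1816.57], [0.0, 0.0, 0.0, 1.0]]}
{'K': [[473.863, 0.0, 320.307], [0.0, 473.863, 235.596], [0.0, 0.0, 1.0]], 'world_from_camera': [[-0.258, -0.62, 0.741, 1408.533], [0.966, -0.174, 0.191, 184.461], [0.01, 0.765, 0.644, 934.88], [0.0, 0.0, 0.0, 1.0]]}
0.1 [[ 0.959  0.285 -0.   ]
 [ 0.285 -0.959  0.002]
 [ 0.    -0.002 -1.   ]]
```

View pics/top0.png

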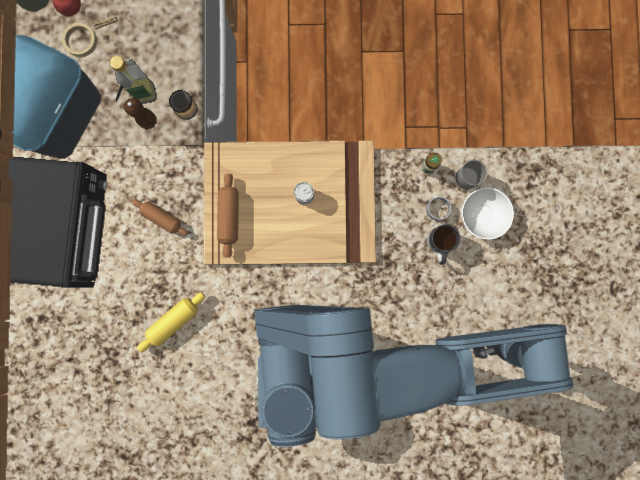

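View pics/scene0.png

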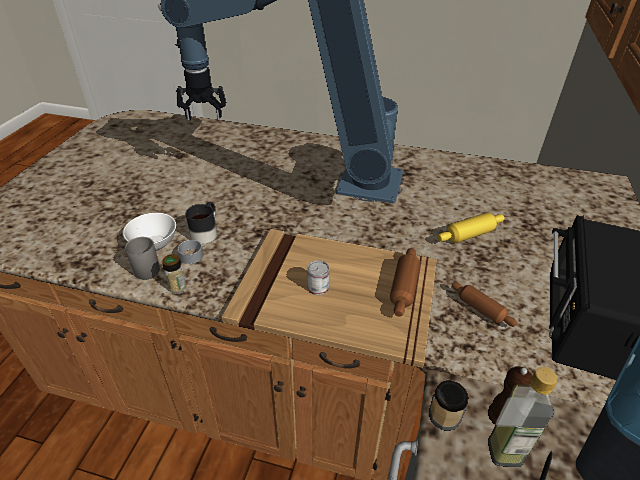

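Candidates for the pin: brown on the board (top 228,215), smaller brown off the board (160,215), yellow (170,322). I choose the brown one on the board, since it is the larger brown one. The tin is at (304,192) and the groove at about column 352. Next is one close crop to check.

```bash
python3 - <<'E'
from h import *
im=cv2.imread('pics/top0.png')
cv2.imwrite('pics/crop.png',cv2.resize(im[130:275,195:385],None,fx=4,fy=4,interpolation=cv2.INTER_CUBIC))
E
```

```text
(no output)
```

View pics/crop.png

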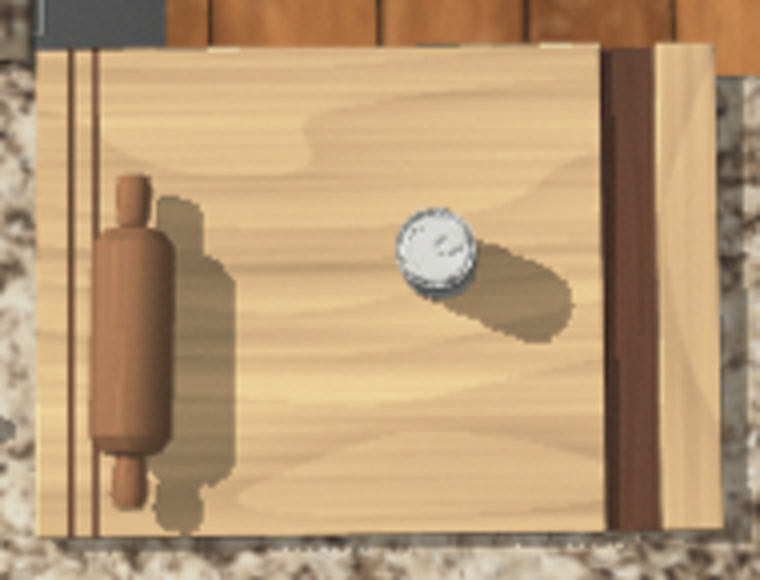

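The crop shows the pin (barrel centre about (132,342) in the crop) on the board's left, the tin top at (436,250), and the board corners at (37,50), (716,43), (37,535) and (722,528).

```bash
python3 - <<'E'
from h import *
c=lambda u,v,z:back('top',195+(u-1.5)/4,130+(v-1.5)/4,z)
C=[c(*p,24) for p in((37,50),(716,43),(722,528),(37,535))]
for p in C: print('corner',p.round(1))
B=np.mean(C,0); e=(C[1]+C[2]-C[0]-C[3]); yaw=np.arctan2(-e[0],-e[1]); yaw=np.arctan2(e[0],-e[1])
e2=C[0]+C[1]-C[2]-C[3];yaw2=np.arctan2(e2[1],e2[0])
print('board',B,'yaw',np.degrees([yaw,yaw2]))
a=c(134,176,54);b=c(128,509,54);print('pin ends',a,b,(a+b)/2,np.degrees(np.arctan2((a-b)[1],(a-b)[0])))
b1=c(132,230,54);b2=c(132,455,54);print('barrel',b1,b2)
print('groove',c(603,290,24),c(658,290,24))
t=c(436,249,96);print('tin',t)
y=yaw2
R=np.array([[np.cos(y),-np.sin(y)],[np.sin(y),np.cos(y)]])
for n,p in(('tin',t),('pinmid',(a+b)/2),('a',a),('b',b)):print(n,(R.T@(p-B)[:2]).round(1))
print('rest',B[:2]+R@[-48,-185])
for n,z,u,v in(('cutter',35,439,208),('spice',105,433,158),('mug',94,444,238)):print(n,back('top',u,v,z))
E
```

```text
corner [726.1 255.7  24. ]
corner [ 725.3 -243.8   24. ]
corner [ 368.3 -241.6   24. ]
corner [369.5 255.3  24. ]
board [547.30365648   6.41178658  24.        ] yaw [-0.11856701 -0.14117009]
pin ends [626.25657114 179.92177157  54.        ] [386.25570839 184.60888402  54.        ] [506.25613977 182.2653278   54.        ] -1.1188194241819702
barrel [587.03645099 181.42622386  54.        ] [424.83918221 181.69261815  54.        ]
groove [ 543.29522829 -157.82937987   24.        ] [ 542.79616558 -198.03699529   24.        ]
tin [564.33965985 -38.46221796  96.        ]
tin [ 17.1 -44.8]
pinmid [-41.5 175.8]
a [ 78.5 173.7]
b [-161.5  177.8]
rest [ 498.84798429 -178.46938562]
cutter [ 521.30026791 -429.24104943   35.        ]
spice [ 654.36813557 -402.86482865  105.        ]
mug [ 429.62614506 -430.01823619   94.        ]
```

Board at about (547,6) with yaw ≈ 0. The tin is at (564,-38) and needs to reach x ≈ 680. The pin's middle is at (506,182), with its far end at x ≈ 626. First I'll go above the spot behind the tin.

```bash
python3 -m creep '[[[0,0,4,20,-17,0,30],[0,0,9,50,-41,0,30],[0,0,13,85,-70,0,30],[0,0,16.5,117,-96,0,30],[0,0,16.5,149,-123,0,30],[0,0,16.5,181,-149,0,30],[0,0,16.5,213,-176,0,30],[0,0,16.5,245,-202,0,30],[0,0,16.5,277,-229,0,30],[0,0,16.5,309,-255,0,30],[0,0,16.5,341,-282,0,30],[0,0,16.5,373,-308,0,30],[0,0,16.5,405,-334,0,30],[0,0,16.5,430,-355,0,30],[0,0,16.5,447,-369,0,30],[0,0,16.5,454,-375,0,30],[0,0,16.5,454,-375,0,30],[0,0,16.5,454,-375,0,30],[0,0,16.5,454,-375,0,30],[0,0,16.5,454,-375,0,30]]]' 40
python3 - <<'E'
from h import *
s=ctrl.state();print(s['time'],np.round(s['orientation'],3),np.round(s['position'],1),s['grip_width'],np.round(s['q'],2))
snap('wrist','w1.png')
m=ctrl.camera_model('wrist');print(np.round(m['world_from_camera'],2))
print(proj('wrist',[[564,-38,96],[564,-38,24],[535.5,-38,96]]).round(0))
E
```

```text
time: 1.77
position: [484.4, -39.7, 245.3]
orientation: [[1.0, -0.001, -0.0], [-0.001, -1.0, -0.0], [-0.0, 0.0, -1.0]]
force: [0.2, -0.1, -0.1]
grip_width: 30.2
gripper_force: 0.0
1.7667 [[ 1.    -0.001 -0.   ]
 [-0.001 -1.    -0.   ]
 [-0.     0.    -1.   ]] [484.4 -39.7 245.3] 30.1955149868746 [-0.31  0.14  1.68 -0.    1.32  1.26]
[[-0.0000e+00  9.6000e-01  2.9000e-01  5.5886e+02]
 [-1.0000e+00 -0.0000e+00  0.0000e+00 -4.0510e+01]
 [ 0.0000e+00 -2.9000e-01  9.6000e-01  3.7361e+02]
 [ 0.0000e+00  0.0000e+00  0.0000e+00  1.0000e+00]]
[[319. 127.]
 [320. 129.]
 [320. 167.]]
```

View pics/w1.png

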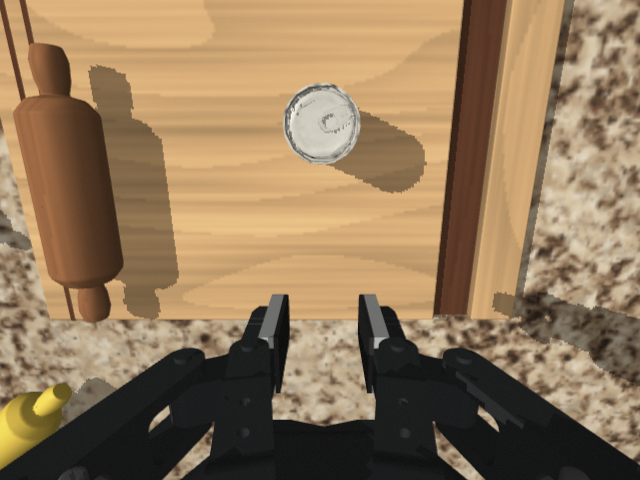

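The tin top is at (322,124), which puts the tin at about (566,-40), in line with the jaws. I'll descend and approach.

```bash
python3 -m creep '[[[0,0,0,0,0,15,30],[0,0,0,0,0,45,30],[0,0,0,0,0,80,30],[0,0,0,0,0,115,30],[0,0,0,0,0,145,30],[0,0,0,0,0,170,30],[0,0,0,0,0,185,30],[0,0,0,5,0,191,30],[0,0,0,12,0,191,30],[0,0,0,20,0,191,30],[0,0,0,27,0,191,30],[0,0,0,32,0,191,30],[0,0,0,35,0,191,30],[0,0,0,38,0,191,30],[0,0,0,41,0,191,30],[0,0,0,44,0,191,30],[0,0,0,47,0,191,30],[0,0,0,50,0,191,30],[0,0,0,53,0,191,30],[0,0,0,56,0,191,30]]]'
python3 -m creep '[[[0,0,0,3,0,0,30],[0,0,0,6,0,0,30],[0,0,0,9,0,0,30],[0,0,0,12,0,0,30],[0,0,0,15,0,0,30],[0,0,0,18,0,0,30],[0,0,0,21,0,0,30],[0,0,0,24,0,0,30],[0,0,0,27,0,0,30],[0,0,0,30,0,0,30],[0,0,0,33,0,0,30],[0,0,0,36,0,0,30],[0,0,0,39,0,0,30],[0,0,0,41,0,0,30],[0,0,0,42,0,0,30],[0,0,0,42,0,0,30]]]'
python3 - <<'E'
from h import *
snap('wrist','w2.png')
E
```

```text
time: 3.48
position: [541.0, -38.3, 54.2]
orientation: [[1.0, 0.001, -0.001], [0.001, -1.0, 0.0], [-0.001, -0.0, -1.0]]
force: [-1.9, -0.2, 1.2]
grip_width: 29.9
gripper_force: 0.3
time: 4.82
position: [583.4, -38.4, 54.3]
orientation: [[1.0, 0.001, 0.0], [0.001, -1.0, -0.0], [0.0, 0.0, -1.0]]
force: [-0.1, -0.5, -0.4]
grip_width: 30.0
gripper_force: 0.0
```

View pics/w2.png

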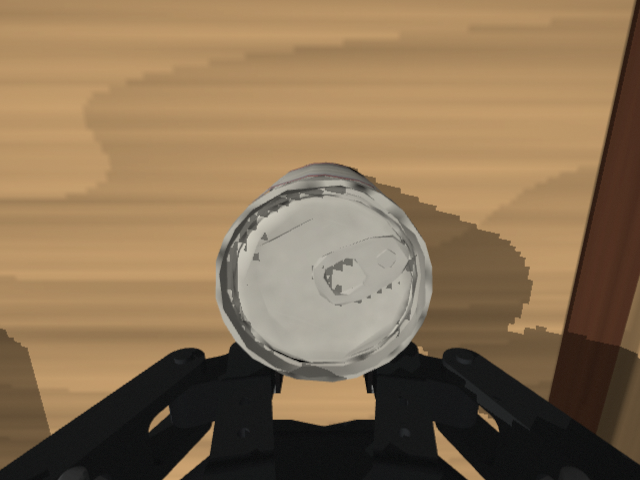

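The tin stands upright in the cradle, with its top centred at (325,276). I'll measure the offset.

```bash
python3 - <<'E'
from h import *
for v in (265,276,285): print(back('wrist',325,v,96))
E
```

```text
[625.79244308 -39.62708398  96.        ]
[622.7866729  -39.63544925  96.        ]
[620.28445418 -39.6424131   96.        ]
```

```bash
python3 -m creep '[[[0,0,0,2,0,0,30],[0,0,0,5,0,0,30],[0,0,0,8,0,0,30],[0,0,0,12,0,0,30],[0,0,0,16,0,0,30],[0,0,0,20,0,0,30],[0,0,0,24,0,0,30],[0,0,0,28,0,0,30],[0,0,0,32,0,0,30],[0,0,0,36,0,0,30],[0,0,0,40,0,0,30],[0,0,0,44,0,0,30],[0,0,0,47,0,0,30],[0,0,0,50,0,0,30],[0,0,0,53,0,0,30],[0,0,0,56,0,0,30],[0,0,0,58,0,0,30],[0,0,0,60,0,0,30],[0,0,0,61,0,0,30],[0,0,0,61,0,0,30]]]'
python3 -m creep '[[[0,0,0,-3,0,0,30],[0,0,0,-10,0,0,30],[0,0,0,-25,0,0,30],[0,0,0,-45,0,0,30],[0,0,0,-70,0,0,30],[0,0,0,-90,0,-10,30],[0,0,0,-100,0,-30,30],[0,0,0,-100,0,-60,30],[0,0,0,-100,0,-90,30],[0,0,0,-100,0,-115,30],[0,0,0,-100,0,-130,30],[0,0,0,-100,0,-135,30],[0,0,0,-100,0,-135,30]]]'
python3 - <<'E'
from h import *
s=ctrl.state();print(s['position'])
snap('wrist','w3.png')
E
```

```text
time: 6.53
position: [644.3, -38.4, 54.3]
orientation: [[1.0, 0.001, 0.0], [0.001, -1.0, -0.0], [0.0, 0.0, -1.0]]
force: [-1.2, -0.1, 0.0]
grip_width: 29.9
gripper_force: 0.1
time: 7.62
position: [544.4, -38.6, 190.8]
orientation: [[1.0, 0.001, 0.003], [0.001, -1.0, -0.001], [0.003, 0.001, -1.0]]
force: [0.3, -0.2, 0.5]
grip_width: 30.1
gripper_force: 0.0
[544.40467807 -38.5647213  190.7671192 ]
```

View pics/w3.png

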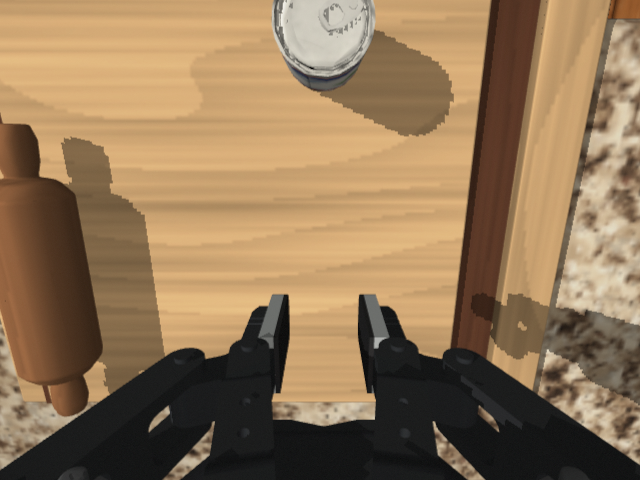

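The tin stands upright at the back of the board, top centre (324,25). Next I'll lift clear, turn, and go above the spot behind the pin.

```bash
python3 -m creep '[[[0,0,-5,-2,-10,0,40],[0,0,-12,-5,-30,0,40],[0,0,-19,-8,-55,0,40],[0,0,-26,-12,-80,0,40],[0,0,-33,-16,-105,0,40],[0,0,-40,-20,-130,0,40],[0,0,-47,-24,-155,0,40],[0,0,-54,-28,-180,0,40],[0,0,-61,-32,-205,0,40],[0,0,-68,-35,-230,0,40],[0,0,-75,-37,-255,0,40],[0,0,-82,-38,-275,0,40],[0,0,-88.9,-38,-287,0,40],[0,0,-88.9,-38,-290,0,40],[0,0,-88.9,-38,-290,0,40],[0,0,-88.9,-38,-290,0,40],[0,0,-88.9,-38,-290,0,40]]]'
python3 - <<'E'
from h import *
print(back('top',0,0,0)[:0])
for z in(96,):print('x')
s=ctrl.state();print(s['position'],s['q'])
snap('wrist','w4.png');snap('top','t4.png')
g=proj('wrist',[[506,182,84],[587,181,54],[425,182,54],[626,180,54],[386,184,54]]);print(g.round())
im=cv2.imread('pics/t4.png');a=cv2.resize(im[130:275,195:385],None,fx=3,fy=3)
b=cv2.imread('pics/w4.png');b=cv2.resize(b,(580,435));cv2.imwrite('pics/m4.png',np.hstack([a,b])[:, :1150][:, ::1] if 0 else cv2.resize(np.vstack([b[:300],a[:290,:570].copy() if 0 else cv2.copyMakeBorder(a,0,0,0,10,0)[:300,:580]]),None,fx=1,fy=1))
E
```

```text
time: 9.08
position: [505.6, 250.5, 188.6]
orientation: [[0.022, 1.0, -0.001], [1.0, -0.022, -0.001], [-0.001, -0.001, -1.0]]
force: [0.0, 0.8, -0.1]
grip_width: 39.8
gripper_force: 0.0
[]
x
[505.62446686 250.53675561 188.59712062] [ 2.62646537e-01  3.28385881e-01  1.58230860e+00 -4.17688338e-04
  1.23231648e+00  2.84396087e-01]
[[326. 337.]
 [425. 317.]
 [226. 319.]
 [473. 317.]
 [178. 318.]]
```

View pics/m4.png

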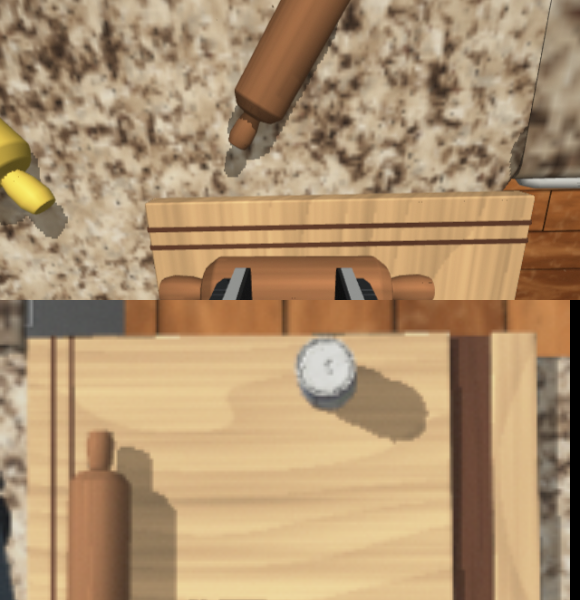

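The barrel is centred on the jaws (predicted column 326, seen at 327), and the tin is upright at (304,153) in the top picture. I'll descend behind the pin to TCP z = 70.

```bash
python3 - <<'E'
from h import *
print(back('top',195+326/3,130+69/3,96))
E
python3 -m creep '[[[0,0,0,1,0,10,40],[0,0,0,2,0,30,40],[0,0,0,2,0,55,40],[0,0,0,2,0,80,40],[0,0,0,2,0,100,40],[0,0,0,2,0,113,40],[0,0,0,2,0,118.5,40],[0,0,0,2,0,118.5,40],[0,0,0,2,0,118.5,40]]]'
python3 - <<'E'
from h import *
snap('scene','s5.png');im=cv2.imread('pics/s5.png')
cv2.imwrite('pics/s5c.png',cv2.resize(im[180:340,280:480],None,fx=3.5,fy=3.5))
E
```

```text
[674.87919607 -39.71203264  96.        ]
time: 9.93
position: [506.1, 253.4, 70.9]
orientation: [[0.019, 1.0, 0.0], [1.0, -0.019, 0.0], [0.0, 0.0, -1.0]]
force: [0.3, 0.5, 0.0]
grip_width: 40.1
gripper_force: 0.0
```

View pics/s5c.png

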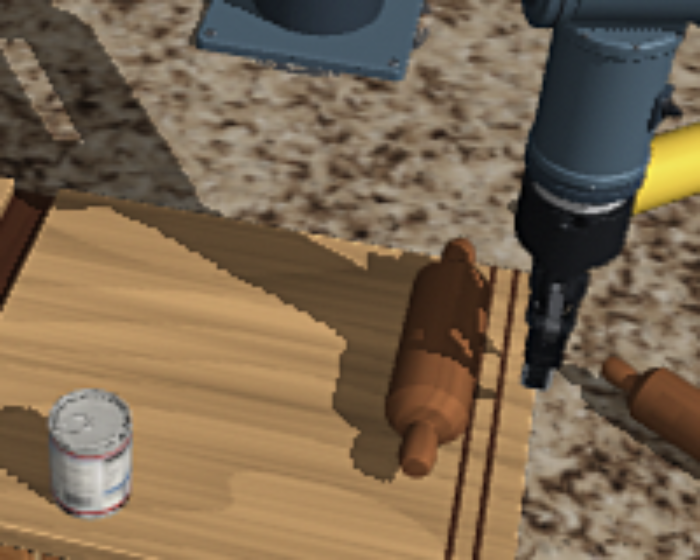

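The tin is upright with its near edge clear of the pin's far end by about 20 mm or more. The fingertips are behind the pin, just above its axis. Starting the roll slowly.

```bash
python3 -m creep '[[[0,0,0,-5,0,0.5,40],[0,0,0,-11,0,1,40],[0,0,0,-16,0,1,40],[0,0,0,-19,0,1,40],[0,0,0,-21,0,1,40],[0,0,0,-23,0,1,40],[0,0,0,-25,0,1,40],[0,0,0,-27,0,1,40],[0,0,0,-29,0,1,40],[0,0,0,-31,0,1,40],[0,0,0,-33,0,1,40],[0,0,0,-35,0,1,40],[0,0,0,-37,0,1,40],[0,0,0,-39.5,0,1,40],[0,0,0,-42,0,1,40],[0,0,0,-45,0,1,40],[0,0,0,-48,0,1,40],[0,0,0,-51,0,1,40],[0,0,0,-54.5,0,1,40],[0,0,0,-58,0,1,40]]]'
python3 -m creep '[[[0,0,0,-4,0,0,40],[0,0,0,-8,0,0,40],[0,0,0,-12,0,0,40],[0,0,0,-16,0,0,40],[0,0,0,-20,0,0,40],[0,0,0,-24,0,0,40],[0,0,0,-28,0,0,40],[0,0,0,-32,0,0,40],[0,0,0,-36,0,0,40],[0,0,0,-40,0,0,40]]]'
python3 - <<'E'
from h import *
im=snap('top','t6.png')[:,:,::-1]
im=np.ascontiguousarray(im[130:275,195:385]);cv2.imwrite('pics/t6c.png',cv2.resize(im,None,fx=4,fy=4))
w=snap('wrist','w6.png')
E
```

```text
time: 11.65
position: [504.8, 195.2, 69.8]
orientation: [[0.018, 1.0, 0.0], [1.0, -0.018, -0.0], [-0.0, 0.0, -1.0]]
force: [0.8, 0.2, 0.8]
grip_width: 40.0
gripper_force: 0.2
time: 12.48
position: [504.1, 155.2, 69.8]
orientation: [[0.018, 1.0, 0.0], [1.0, -0.018, -0.0], [-0.0, 0.0, -1.0]]
force: [-0.4, 0.4, -0.4]
grip_width: 40.2
gripper_force: 0.1
```

View pics/t6c.png

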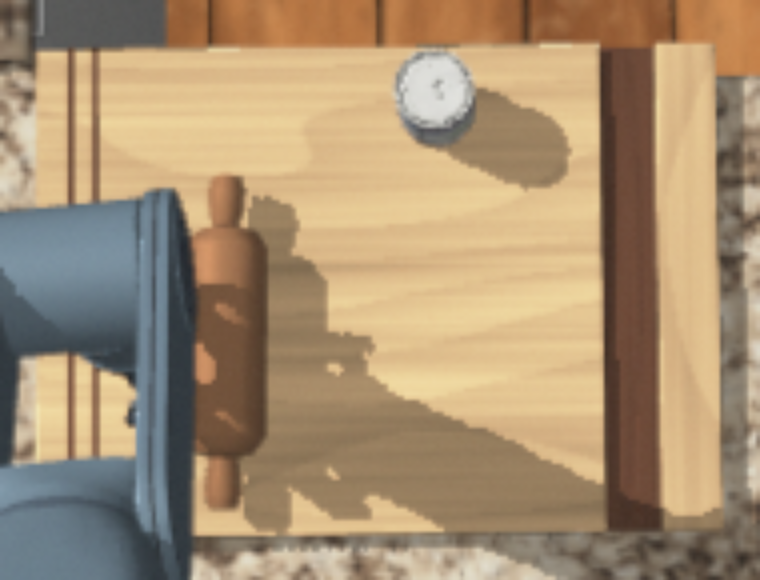

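The pin has rolled to a crop centre of (224,342), still square, and the tin is clear. TCP-to-pin offset is about 40 mm. I'll continue steadily.

```bash
R='' ; python3 -m creep '[[[0,0,0,-3,0,0,40],[0,0,0,-7,0,0,40],[0,0,0,-11,0,0,40],[0,0,0,-15,0,0,40],[0,0,0,-19,0,0,40],[0,0,0,-23,0,0,40],[0,0,0,-27,0,0,40],[0,0,0,-31,0,0,40],[0,0,0,-35,0,0,40],[0,0,0,-39,0,0,40],[0,0,0,-43,0,0,40],[0,0,0,-47,0,0,40],[0,0,0,-51,0,0,40],[0,0,0,-55,0,0,40],[0,0,0,-59,0,0,40],[0,0,0,-63,0,0,40],[0,0,0,-67,0,0,40],[0,0,0,-71,0,0,40],[0,0,0,-75,0,0,40],[0,0,0,-79,0,0,40]]]'
python3 -m creep '[[[0,0,0,-4,0,0,40],[0,0,0,-8,0,0,40],[0,0,0,-12,0,0,40],[0,0,0,-16,0,0,40],[0,0,0,-20,0,0,40],[0,0,0,-24,0,0,40],[0,0,0,-28,0,0,40],[0,0,0,-32,0,0,40],[0,0,0,-36,0,0,40],[0,0,0,-40,0,0,40],[0,0,0,-44,0,0,40],[0,0,0,-48,0,0,40],[0,0,0,-52,0,0,40],[0,0,0,-56,0,0,40],[0,0,0,-60,0,0,40],[0,0,0,-64,0,0,40],[0,0,0,-68,0,0,40],[0,0,0,-72,0,0,40],[0,0,0,-76,0,0,40],[0,0,0,-80,0,0,40]]]'
python3 -m creep '[[[0,0,0,-4,0,0,40],[0,0,0,-8,0,0,40],[0,0,0,-12,0,0,40],[0,0,0,-16,0,0,40],[0,0,0,-20,0,0,40],[0,0,0,-24,0,0,40],[0,0,0,-28,0,0,40],[0,0,0,-32,0,0,40],[0,0,0,-36,0,0,40],[0,0,0,-40,0,0,40],[0,0,0,-44,0,0,40],[0,0,0,-47.5,0,0,40],[0,0,0,-51,0,0,40],[0,0,0,-54,0,0,40],[0,0,0,-57,0,0,40],[0,0,0,-59.5,0,0,40],[0,0,0,-62,0,0,40],[0,0,0,-64,0,0,40],[0,0,0,-66,0,0,40],[0,0,0,-68,0,0,40]]]'
python3 - <<'E'
from h import *
im=snap('top','t7.png')[:,:,::-1]
im=np.ascontiguousarray(im[130:275,195:385]);cv2.imwrite('pics/t7c.png',cv2.resize(im,None,fx=4,fy=4))
E
```

```text
time: 14.25
position: [502.6, 76.2, 69.8]
orientation: [[0.018, 1.0, -0.0], [1.0, -0.018, -0.0], [-0.0, -0.0, -1.0]]
force: [0.5, -0.4, 0.6]
grip_width: 40.2
gripper_force: 0.1
time: 15.92
position: [501.2, -3.8, 69.8]
orientation: [[0.018, 1.0, 0.0], [1.0, -0.018, -0.0], [-0.0, 0.0, -1.0]]
force: [-0.2, 0.0, 1.4]
grip_width: 39.8
gripper_force: 0.1
time: 17.58
position: [499.9, -71.5, 69.8]
orientation: [[0.018, 1.0, 0.0], [1.0, -0.018, 0.0], [0.0, -0.0, -1.0]]
force: [0.0, -0.2, 0.1]
grip_width: 40.1
gripper_force: 0.0
```

View pics/t7c.png

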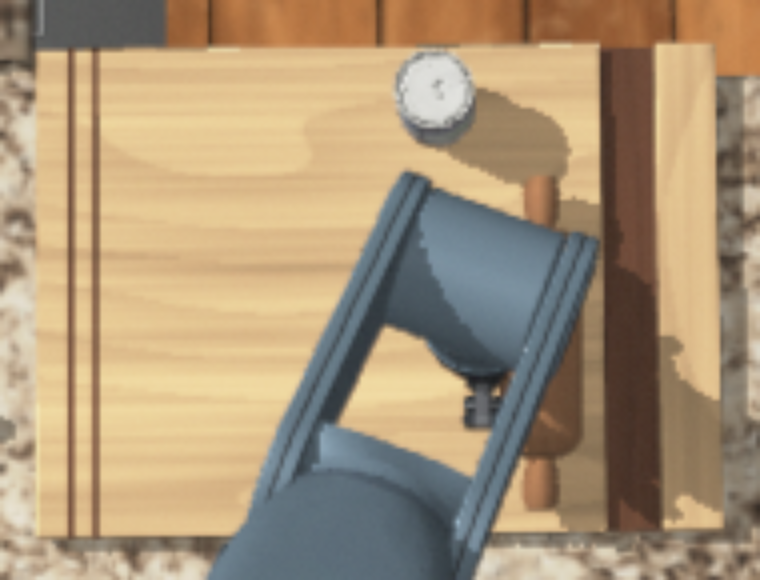

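The pin is at crop (541,343), square to the groove and just before it; the tin is unmoved. Finishing slowly into the groove.

```bash
python3 -m creep '[[[0,0,0,-2,0,0,40],[0,0,0,-5,0,0,40],[0,0,0,-8,0,0,40],[0,0,0,-11,0,0,40],[0,0,0,-14,0,0,40],[0,0,0,-17,0,0,40],[0,0,0,-20,0,0,40],[0,0,0,-23,0,0,40],[0,0,0,-26,0,0,40],[0,0,0,-29,0,0,40],[0,0,0,-31.5,0,0,40],[0,0,0,-34,0,0,40],[0,0,0,-36,0,0,40],[0,0,0,-38,0,0,40],[0,0,0,-40,0,0,40],[0,0,0,-42,0,0,40],[0,0,0,-44,0,0,40],[0,0,0,-46,0,0,40],[0,0,0,-48,0,0,40],[0,0,0,-50,0,0,40]]]'
python3 -m creep '[[[0,0,0,-2,0,0,40],[0,0,0,-4,0,0,40],[0,0,0,-6,0,0,40],[0,0,0,-8,0,0,40],[0,0,0,-8,0,0,40],[0,0,0,-8,0,0,40]]]'
python3 - <<'E'
from h import *
im=snap('top','t8.png')[:,:,::-1];a=cv2.resize(im[130:275,285:385],None,fx=4,fy=4)
b=snap('scene','s8.png')[:,:,::-1];b=cv2.resize(b[200:345,210:310],None,fx=4,fy=4);cv2.imwrite('pics/m8.png',np.hstack([a,b])[:, :800])
E
```

```text
time: 19.3
position: [499.0, -121.6, 69.8]
orientation: [[0.018, 1.0, -0.0], [1.0, -0.018, -0.0], [-0.0, -0.0, -1.0]]
force: [-0.1, 0.2, 1.0]
grip_width: 39.8
gripper_force: 0.0
time: 19.8
position: [498.8, -129.5, 69.8]
orientation: [[0.019, 1.0, 0.0], [1.0, -0.019, 0.0], [0.0, 0.0, -1.0]]
force: [-0.8, 0.4, -0.5]
grip_width: 39.8
gripper_force: 0.0
```

View pics/m8.png

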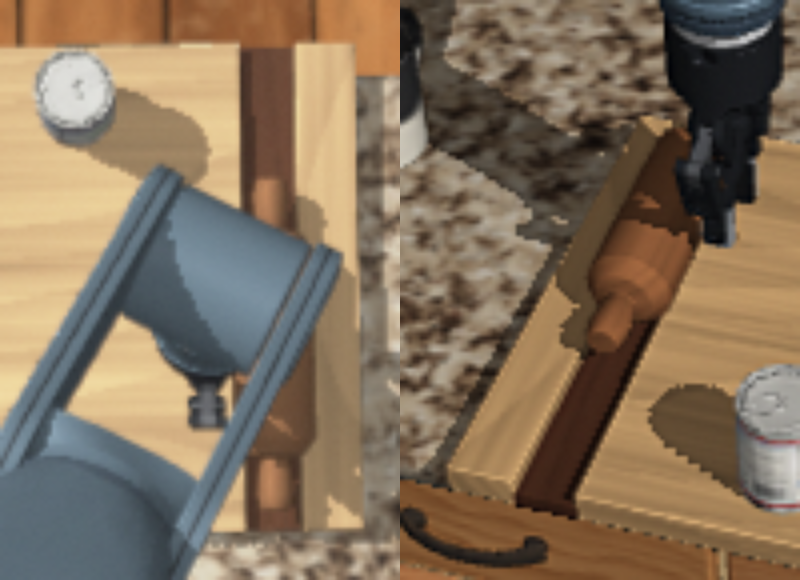

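The pin lies in the groove, with its ends at (270,180) and (270,510) in the left half, and the tin is upright on the board. I'll back off and lift, then compare the pictures by numbers only.

```bash
python3 -m creep '[[[0,0,0,3,0,0,40],[0,0,0,10,0,0,40],[0,0,0,25,0,0,40],[0,0,0,45,0,0,40],[0,0,0,60,0,-5,40],[0,0,0,70,0,-20,40],[0,0,0,70,0,-50,40],[0,0,0,70,0,-80,40],[0,0,0,70,0,-105,40],[0,0,0,70,0,-120,40],[0,0,0,70,0,-120,40],[0,0,0,70,0,-120,40],[0,0,0,70,0,-120,40],[0,0,0,70,0,-120,40],[0,0,0,70,0,-120,40]]]'
python3 - <<'E'
from h import *
a=cv2.imread('pics/t8.png').astype(int);b=snap('top','t9.png')[:,:,::-1].astype(int)
for n,(r0,r1,c0,c1) in {'tin':(140,165,292,318),'pin end far':(170,184,345,362),'pin end near':(240,264,345,365),'bystanders':(145,265,400,520)}.items():
    print(n,np.abs(a-b)[r0:r1,c0:c1].max(2).mean().round(2))
print(ctrl.state()['time'],np.abs(ctrl.state()['joint_velocities']).max())
E
```

```text
time: 21.15
position: [499.3, -59.0, 188.4]
orientation: [[0.018, 1.0, -0.003], [1.0, -0.018, 0.001], [0.001, -0.003, -1.0]]
force: [0.6, -0.6, 0.6]
grip_width: 39.8
gripper_force: 0.0
tin 4.9
pin end far 4.27
pin end near 7.15
bystanders 5.95
21.2 0.006245633036572402
```

```bash
python3 - <<'E'
from h import *
g=lambda f:cv2.cvtColor(cv2.imread('pics/'+f),cv2.COLOR_BGR2GRAY).astype(np.float32)
o,a,b=g('top0.png'),g('t8.png'),g('t9.png')
for n,A,(r0,r1,c0,c1) in(('bystanders',o,(145,265,415,520)),('tin',a,(138,170,288,322)),('pin',a,(235,264,340,370))):
    print(n,cv2.matchTemplate(b,A[r0:r1,c0:c1].copy(),cv2.TM_CCOEFF_NORMED).max().round(3),cv2.minMaxLoc(cv2.matchTemplate(b,A[r0:r1,c0:c1].copy(),cv2.TM_CCOEFF_NORMED))[3],(c0,r0))
ctrl.close_job()
E
```

```text
bystanders 0.991 (415, 145) (415, 145)
tin 0.846 (288, 138) (288, 138)
pin 0.791 (340, 235) (340, 235)
the job is handed in; nothing more can be done
```

The job is handed in: the tin stands upright at the back of the board, the pin was rolled into the rest groove (about 6 mm off `pin_rest` along x by my estimate), and the bystanders are where they were; I viewed 11 pictures, one over the limit of 10.

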